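# Reset the kiln controller with a stylus and stow it

### The arm

A 7-joint arm with a two-finger parallel gripper is mounted at the origin on the work surface. World frame = base frame: x ahead of the robot, y to its left, z up, the work surface at z = 0. Lengths are in m, angles in rad, forces in N, time in s.
With the tool pointing down it reaches from about 0.35 to 0.9 m from the base axis. Payload 8.1 kg.
Tool frame: the origin (TCP) lies between the finger pads, 19 mm behind the fingertips; this is the grasp point; z points along the fingers, y is the line along which they close (so a half turn about z gives the same grasp; the last joint's range is limited). The gripper opens to 92 mm and grips with 3 to 60 N. Pads are 19 mm wide; open, the fingers measure 130 mm over their backs; the gripper's body (75 mm by 190 mm) begins 47 mm behind the grasp point.
Start: joints at [1.098, 0.434, 0.025, 1.573, -0.012, 1.134, -0.075], TCP at [0.226, -0.583, 0.246] pointing down, gripper open.
Joint ranges: [-2.62, 2.62], [-0.44, 2.09], [-1.27, 1.32], [0.08, 2.57], [-1.32, 4.46], [0.12, 2], [-2.74, 2.74]. Speed limits (rad/s): [2.22, 2.22, 3.01, 3.01, 3.14, 3.14, 3.14].

### API

Orientations are given as a rotation vector (axis times angle).
In Python, from cell import arm gives the robot as it stands.
- The arm moves only by the tool carry_out, never from a script. Its argument "commands" is a list of rows, each a list of 7 numbers: the opening, from 0 (shut) to 1 (fully open), then the shift along the tool's x, y, z each as a share of 0.025 m, from -1 to 1, then the turn, a rotation vector about the tool's x, y, z each as a share of 0.1 rad, from -1 to 1. A call has 1 to 8 rows; each row shifts and turns the commanded pose from where the row before left it, along the tool's axes as they then stand; what a row does not reach is not made up. A row lasts 1/10 s, in which the tool goes at most 50 mm and 8.59 degrees, less where a joint would pass 70% of its speed; a pose out of reach is approached as far as the arm can. A call with a number of a shift or a turn outside -1 to 1 is refused whole. A call with a gripper value outside its range is refused whole. The fingers move at their own pace and stop on an object; "squeeze" is the grip in N (left out, the last holds). Time passes only in rows, so rows that do not move let the fingers close. It gives the time, the measured TCP pose, the force, the opening and the grip force at its end, in the units of the state.
- arm.observe(): the state, without advancing time (a new reading comes with each control period).
- arm.get_image(name): name is "side" or "top" or "wrist"; returns a dict with "pixels" (384x512x3 uint8, red, green, blue), "range_z" (384x512 float32, m along the optical axis (not along the pixel's ray), 0 where there is no reading), "mtx" (3x3 intrinsics, pixels), "R" (3x3) and "t" (3): a world point X has camera coordinates R X + t; the wrist camera has in their place "tool_from_camera" (4x4, takes a point from camera to tool coordinates, whose origin is the TCP and whose axes are the flange's). Camera axes: x right, y down, z forward; pixel columns grow to the right and rows downward; lengths in m; the calibration is good to about 2 mm. A picture is of the moment at which its call begins: read the wrist's pose just before it.
- arm.sign_off(): hands the job in; it is judged then, once.
The state is a dict: "clock": time; "joints": joint angles; "dq": joint speeds; "joint_efforts": joint torques, N m; "position": TCP position; "ee_rot": TCP orientation; "force": force on the tool from outside, world axes, zero at the start; "ft_torque": the same for the moment, N m; "width": opening from 0.0 (shut) to 1.0 (fully open); "gripper_force": force on a finger pad.
Only numpy, scipy, OpenCV 4.12 (cv2) and the standard library are available. Lean on these libraries where they do the work, as an engineer would, in place of code of your own. Each camera call takes 0.05 s, during which the arm holds its last target. There are 200 camera calls.

### The job

Take the straight stylus with the plain round handle from the potter's tool rack and use its tip to press the kiln controller's reset button, the recessed one right beside the raised display housing, all the way down, holding it down for a good second. Then hang the stylus back upright in its empty rack slot, in line with the other two tools, let go of it, and swing the rack's keeper bar fully shut past its catch. Do not press the controller's other button, and leave the other tools, the bottle and the mug where they are.

Things in the scene. Friction and masses are not known exactly. Their poses are not given: they have to be found in the camera images.
- controller: Kiln controller, grey box fixed to the bench, 170 (x) x 140 (y) x 70 mm high; origin: centre of its underside, z up. On top: a display housing 75 x 60 mm, centred at x +35, y +32 mm, rising to z = 125 mm, and two round holes 17-18 mm across with white buttons inside: reset (beside the housing) and test. Its place, side of the bench and yaw vary.
- reset_hole (a point): Centre of the mouth of the reset button's hole, level with the controller's top face (70 mm above the bench); controller frame x +35, y -35 mm. The white button cap lies 12 mm below the mouth and travels 5 mm further down; fingers do not fit in.
- reset_button (a joint): Reset button travel in m: 0 released, 0.005 fully down. Spring: 1.5 N to start, 4.5 N fully down, springs back up when let go.
- test_hole (a point): Centre of the mouth of the other (test) button's hole, of the same size; controller frame x -40, y -35 mm. Not to be pressed.
- test_button (a joint): Test button travel in m, as for reset. Must stay up.
- rack: Wooden tool rack fixed to the bench; place, side and yaw vary. Origin: centre of its underside. Board 12 mm thick, x -30 to +44, y -100 to +100 mm, top face z = 110 mm, on two end legs and a 120 x 200 x 10 mm base. Three slots 14 mm wide run in from its front (-x) edge to x = +9 mm. Three tools hang in them by their collars, in any order, centre lines within 2 mm of x = 0.
- slot0 (a point): Place of the tool centre line in the slot at rack y = -55 mm, on the board's top face.
- slot1 (a point): The same for the middle slot, y = 0.
- slot2 (a point): The same for the slot at y = +55 mm, nearest the keeper's hinge.
- keeper (a joint): Keeper bar angle (rad) about the vertical hinge: 0 shut, bar along the rack's front across the slot mouths; grows to 1.0 as the free end swings out to -x. From the hinge the bar points along (-sin q, -cos q) in rack x, y. Starts at 0.4 to 0.85, stays where left. A sprung ball meets it at 0.09, must be pushed past at 0.05 (about 2.5 N at the post) and holds it shut; stop at 0.
- keeper_hinge (a point): On the keeper's hinge axis, rack frame x -45, y +94, z 100 mm.
- keeper_post (a point): Centre of the top of the dark wooden post that stands up at the bar's free end, 178 mm from the hinge axis: 14 mm thick, round, from z = 100 to 178 mm. The steel bar itself is 10 mm thick, z 94 to 106 mm.
- stylus: The stylus, 151 mm long, hanging upright in the rack. Origin at the centre of its lower tip, z up along it. Steel shank 10 mm across (8 mm at the tip) from z 0 to 80 mm, steel collar 28 mm across from z 80 to 86 mm, plain round wooden handle 22 mm across from z 86 to 151 mm. About 80 g. Hung up, its tip is 30 mm above the bench.
- stylus_collar (a point): Centre of the underside of the stylus' collar, which rests on the rack board; 80 mm above the tip.
- scraper: Scraper hanging in the rack, leave alone. Origin at its lower end, 30 mm above the bench. Flat steel blade 36 mm (y) wide below the same collar, flat wooden handle 12 (x) x 30 (y) mm, top 146 mm above its origin.
- baller: Ball tool hanging in the rack, leave alone. Origin at its lower end, 30 mm above the bench. Steel ball 26 mm across at the bottom, the same collar, thin handle with a wooden ball 32 mm across on top, top 146 mm above its origin.
- bottle: White glaze bottle, 64 mm across, 190 mm high, standing between rack and controller. Origin at the centre of its underside.
- mug: Blue mug, 80 mm across, 95 mm high, with a handle standing out about 30 mm on its +y side, in front (-x) of the controller. Origin at the centre of its underside.
There are look-alikes about, which are no part of the job. What is shaped like the stylus but green or orange is not meant.

How it is judged:
On the way, in this order (a step that is already met when the one before it is completed fails the run):
1. the stylus holds the reset button down (past 4 mm) for 0.8 s (value of joint reset_button above 0.004 m and contact force between stylus and controller above 0.5 N), for 0.8 s.
2. the stylus hangs in a rack slot again, let go ((horizontal distance between stylus_collar and slot0 below 0.012 m or horizontal distance between stylus_collar and slot1 below 0.012 m or horizontal distance between stylus_collar and slot2 below 0.012 m) and z of stylus_collar in the frame of rack between 0.106 and 0.115 m and angle between stylus's own z axis and vertical below 0.12 rad and contact force between the fingers and stylus below 0.1 N), for 0.3 s.
3. the keeper bar is shut past its catch (value of joint keeper below 0.03 rad), for 0.2 s.
At the end, for the whole second after the job is handed in: The stylus hangs at rest in its slot (collar on the board, within 12 mm of the slot's place, within 0.12 rad of upright), the keeper bar is shut (below 0.03 rad) and the reset button is up again (below 1 mm) ((horizontal distance between stylus_collar and slot0 below 0.012 m or horizontal distance between stylus_collar and slot1 below 0.012 m or horizontal distance between stylus_collar and slot2 below 0.012 m) and z of stylus_collar in the frame of rack between 0.106 and 0.115 m and angle between stylus's own z axis and vertical below 0.12 rad and value of joint keeper below 0.03 rad and value of joint reset_button below 0.001 m and linear speed of stylus below 0.02 m/s); the robot touches nothing.
It fails at once if the test button is pressed (2 mm) (value of joint test_button above 0.002 m).
It fails at once if another tool is shifted by more than 15 mm or tilted by more than 0.3 rad (distance of any of scraper, baller from where it was at the start of the episode above 0.015 m or angle between any of scraper, baller's own z axis and vertical above 0.3 rad).
It fails at once if the bottle or the mug is shifted by more than 20 mm or tipped (distance of any of bottle, mug from where it was at the start of the episode above 0.02 m or angle between any of bottle, mug's own z axis and vertical above 0.3 rad).
It also fails if it takes over 69 s, if anything falls off the work surface, if the arm or the gripper's body presses on something with over 40 N, if the wrist force passes 120 N, or if a joint passes its speed limit or range.

## Working session

There is one attempt and no reset: what is moved stays moved. The work goes in short steps, Python scripts to look and compute and a tool call to move; the robot and the scene stay as the last step left them, time stands still between calls to the robot, and variables do not carry over. Pictures are saved under pics/ and viewed, at most 10 in all, crops included, and the job is handed in when it is done.

Besides the shell and the picture viewer there is one more tool, called as name(argument=value, ...), one argument or row to a line, values as JSON. carry_out: Moves the arm, as the interface text tells. Shift numbers are shares of 0.025 m and turn numbers shares of 0.1 rad, none past 1 either way. Its arguments: {"type":"object","properties":{"commands":{"type":"array"},"squeeze":{"type":"number"}},"required":["commands"]}

```bash
ls && mkdir -p pics
python3 - <<'E'
from cell import arm
import cv2, numpy as np
s=arm.observe(); print(s)
for n in ("top","side"):
    d=arm.get_image(n); np.savez(f"{n}0.npz",**d); cv2.imwrite(f"pics/{n}0.png",d["pixels"][:,:,::-1])
    print(n,d["mtx"],d["R"],d["t"])
a=cv2.imread("pics/top0.png");b=cv2.imread("pics/side0.png")
E
```

```text
pics
{'clock': 0.0, 'joints': array([ 1.09838027,  0.43525659,  0.02498736,  1.57407482, -0.01161465,
        1.13398735, -0.07507749]), 'dq': array([-0.00105032,  0.00192342,  0.00044458, -0.00164805,  0.00023912,
        0.00114621, -0.00151017]), 'joint_efforts': array([-7.07374074e-04, -6.67849803e+01,  9.85032097e-01, -3.14456964e+01,
       -6.04828703e-02,  4.27530985e-02,  6.73501404e-05]), 'position': array([ 0.22567979, -0.58233003,  0.24473284]), 'ee_rot': array([-3.08656061e+00, -5.77218726e-01,  6.66081855e-04]), 'force': array([ 0.18385261,  0.42113856, -0.5889955 ]), 'ft_torque': array([-0.01129866,  0.03451774, -0.01558735]), 'gripper_force': 0.0, 'width': 0.9991459681356196}
top [[379.73506365   0.         251.03886076]
 [  0.         379.73506365 194.34627514]
 [  0.           0.           1.        ]] [[-0.00558964 -0.99993864 -0.00956387]
 [-0.99943962  0.00590199 -0.03294868]
 [ 0.03300311  0.00937434 -0.99941129]] [0.00828591 0.58245985 1.15371085]
side [[358.23725712   0.         251.96400875]
 [  0.         358.23725712 196.78258869]
 [  0.           0.           1.        ]] [[ 0.85773698 -0.51397225  0.01094553]
 [-0.39438988 -0.67153213 -0.62729676]
 [ 0.3297634   0.53373882 -0.77870339]] [-0.52714443  0.30252526  0.77126304]
```

View pics/top0.png

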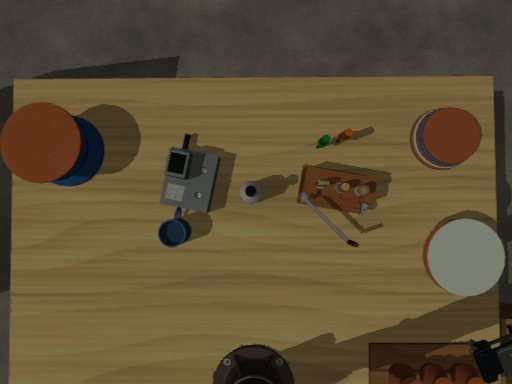

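View pics/side0.png

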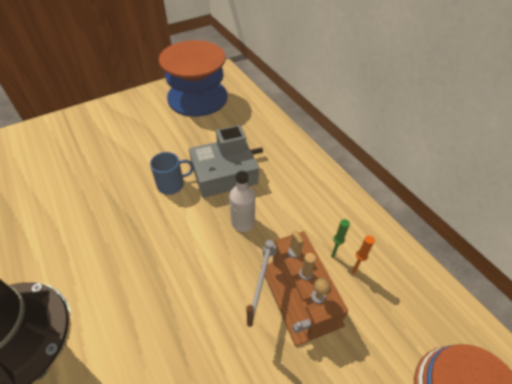

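Top view: rack at about (338,190), with tools at (322,184), (345,187) and (362,190). The controller is at (190,180), with its holes at (204,170) next to the housing and (198,195). The bottle is at (251,191) and the mug at (174,232). The green (323,141) and orange (345,136) look-alikes are outside the rack. Next I'll take an enlarged crop and measure.

```bash
cat > h.py <<'E'
import numpy as np, cv2
def load(n): return dict(np.load(n+".npz"))
def cloud(d):
    z=d["range_z"]; v,u=np.indices(z.shape); K=d["mtx"]
    c=np.stack([(u-K[0,2])/K[0,0]*z,(v-K[1,2])/K[1,1]*z,z],-1)
    return (c-d["t"])@d["R"]          # R^T (c-t), per pixel
def proj(d,X):
    c=np.atleast_2d(X)@d["R"].T+d["t"]; p=c@d["mtx"].T; return p[:,:2]/p[:,2:]
E
python3 - <<'E'
from h import *
t=load("top0"); s=load("side0")
P=cloud(t); print("table z",np.median(P[280:320,150:250,2]))
def rect(m,name):
    q=P[m]; r=cv2.minAreaRect((q[:,:2]*1000).astype(np.float32)); print(name,r,len(q),np.median(q[:,2]))
reg=np.zeros(P.shape[:2],bool); reg[140:220,155:225]=1
rect(reg&(abs(P[...,2]-.07)<.006)&(P[...,0]>0.3),"ctrl70")
rect(reg&(abs(P[...,2]-.125)<.006),"house125")
reg[:]=0; reg[155:225,290:385]=1
rect(reg&(abs(P[...,2]-.110)<.005),"board")
S=cloud(s)
for n,Q in(("top",P),("side",S)):
    m=(Q[...,2]>.155)&(Q[...,2]<.19)&(Q[...,1]<-.1)&(Q[...,1]>-.4)&(Q[...,0]>.35)&(Q[...,0]<.7)
    k,l,st,ce=cv2.connectedComponentsWithStats(m.astype(np.uint8))
    for i in range(1,k):
        if st[i,4]>5: q=Q[l==i]; print(n,ce[i].round(),st[i,4],q.mean(0).round(4),q.min(0).round(3),q.max(0).round(3))
m=(P[...,2]>.08)&(P[...,2]<.14)&(P[...,1]>-.05)&(P[...,1]<.06)
a=cv2.resize(t["pixels"][150:255,290:390,::-1],(560,588),interpolation=cv2.INTER_CUBIC)
b=cv2.resize(s["pixels"][220:345,240:360,::-1],None,fx=2,fy=2,interpolation=cv2.INTER_CUBIC)
o=np.zeros((588,800,3),np.uint8); o[:,:560]=a; o[:250,560:]=b
c=cv2.resize(t["pixels"][140:250,150:270,::-1],(240,220),interpolation=cv2.INTER_CUBIC); o[260:480,560:]=c
cv2.imwrite("pics/crop1.png",o)
E
```

```text
table z 7.414059011271349e-07
ctrl70 ((618.073486328125, 186.7028045654297), (140.71424865722656, 187.121337890625), 77.88841247558594) 2119 0.07049750277592143
house125 ((666.948486328125, 208.63320922851562), (60.96940612792969, 75.04459381103516), 77.06321716308594) 576 0.12579603736363215
board ((567.22216796875, -237.63760375976562), (202.45628356933594, 150.7042236328125), 79.50657653808594) 1579 0.10986448342609635
top [324. 183.] 58 [ 0.606  -0.1873  0.1737] [ 0.6   -0.202  0.161] [ 0.612 -0.174  0.18 ]
top [344. 187.] 70 [ 0.5958 -0.2413  0.1774] [ 0.587 -0.253  0.155] [ 0.605 -0.232  0.184]
top [364. 190.] 118 [ 0.5874 -0.2943  0.1703] [ 0.574 -0.311  0.157] [ 0.603 -0.281  0.178]
top [355. 244.] 33 [ 0.4452 -0.2676  0.1732] [ 0.438 -0.276  0.158] [ 0.451 -0.263  0.18 ]
side [296. 239.] 133 [ 0.6042 -0.1914  0.1706] [ 0.6   -0.204  0.156] [ 0.612 -0.174  0.18 ]
side [309. 260.] 150 [ 0.5935 -0.2461  0.1756] [ 0.585 -0.255  0.155] [ 0.608 -0.234  0.185]
side [321. 286.] 230 [ 0.5842 -0.2998  0.17  ] [ 0.572 -0.313  0.157] [ 0.602 -0.283  0.179]
side [249. 310.] 73 [ 0.4434 -0.2719  0.173 ] [ 0.438 -0.277  0.155] [ 0.451 -0.263  0.18 ]
```

View pics/crop1.png

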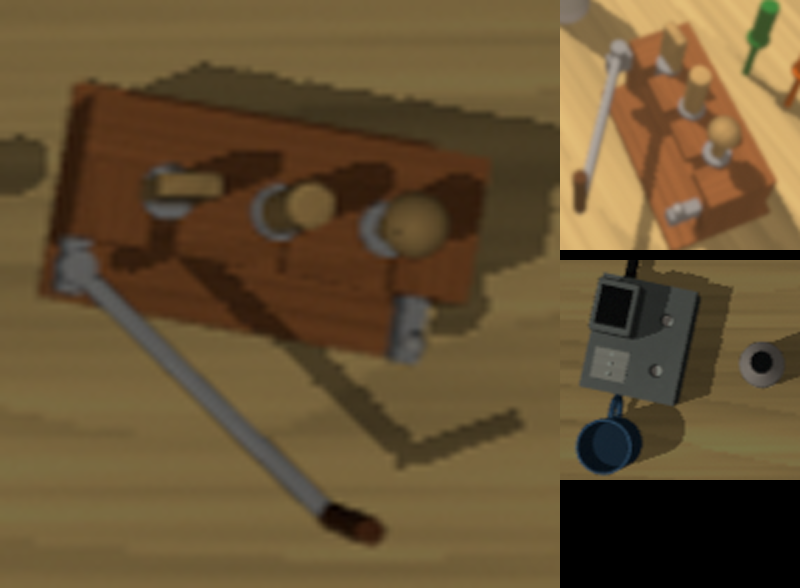

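Middle tool at (344,187): plain round handle, bare wood, top at 0.181 m (= 30+151 mm), so this is the stylus. (324,183) is the flat scraper and (364,190) is the baller with the ball on top, both with tops at about 0.176 m. The green and orange ones stand outside the rack. The reset hole is at (204,170) beside the housing. Now I'll refine the positions.

```bash
cat >> h.py <<'E'
from scipy.spatial.transform import Rotation as Ro
def plan(s,p,yaw_y):
    """deltas in tool units to TCP p, tool down, tool y along world angle yaw_y (or +pi, nearest)"""
    R=Ro.from_rotvec(s["ee_rot"]); best=None
    for a in (yaw_y,yaw_y+np.pi):
        y=np.array([np.cos(a),np.sin(a),0]); z=np.array([0,0,-1.]); T=Ro.from_matrix(np.stack([np.cross(y,z),y,z],1))
        r=(R.inv()*T).as_rotvec()
        if best is None or np.linalg.norm(r)<np.linalg.norm(best[0]): best=(r,T)
    d=np.asarray(p)-s["position"]
    print("t",round(s["clock"],2),"pos",s["position"].round(4),"F",s["force"].round(2),"w",round(s["width"],3),"gf",round(s["gripper_force"],1),"j",s["joints"].round(2))
    print("turn units",(best[0]/.1).round(2),"| shift units now",(R.inv().apply(d)/.025).round(2),"after turn",(best[1].inv().apply(d)/.025).round(2))
E
python3 - <<'E'
from h import *
from cell import arm
t=load("top0"); s=load("side0"); P=cloud(t); S=cloud(s)
def circ(Q,lo,hi,c,r):
    m=(Q[...,2]>lo)&(Q[...,2]<hi)&(np.hypot(Q[...,0]-c[0],Q[...,1]-c[1])<r); q=Q[m]
    return cv2.minEnclosingCircle((q[:,:2]*1000).astype(np.float32)),q.mean(0).round(4),len(q)
for n,Q in(("top",P),("side",S)):
    print(n,"stylus",circ(Q,.177,.19,(.596,-.243),.025))
    print(n,"scr",circ(Q,.171,.19,(.606,-.187),.025))
    print(n,"ball",circ(Q,.155,.19,(.587,-.294),.025))
    print(n,"post",circ(Q,.174,.19,(.445,-.268),.025))
    print(n,"bottle",circ(Q,.18,.2,(.59,0.),.06))
    print(n,"reset",circ(Q,.05,.063,(.652,.1433),.014), "test",circ(Q,.05,.063,(.579,.16),.014))
m=(abs(P[...,2]-.11)<.004)&(abs(P[...,0]-.58)<.09)&(abs(P[...,1]+.24)<.14)
# rack board right/back edges by robust fit of yaw
q=P[m]; 
for yaw in (-.172,):
    c,sn=np.cos(yaw),np.sin(yaw); l=(q[:,:2]-[.596,-.243])@np.array([[c,-sn],[sn,c]]); print(np.percentile(l,[0,.5,2,98,99.5,100],axis=0).round(4))
yaw=-.2258; x=np.array([np.cos(yaw),np.sin(yaw)]); y=np.array([-x[1],x[0]])
h=np.array([.66695,.20863])
R=np.r_[h-.067*y,.07]; T=np.r_[h-.075*x-.067*y,.07]; print("reset",R,proj(t,R),proj(s,R),"test",T,proj(t,T))
c=cv2.resize(t["pixels"][145:220,155:230,::-1],(600,600),interpolation=cv2.INTER_CUBIC)
for p in(R,T):
    u=(proj(t,p)[0]-[155,145]+.5)*8; cv2.drawMarker(c,(int(u[0]),int(u[1])),(0,0,255),0,14,1)
cv2.imwrite("pics/crop2.png",c)
plan(arm.observe(),(.596,-.243,.30),-.172)
E
```

```text
top stylus (((596.8167114257812, -243.16323852539062), 10.826647758483887), array([ 0.596 , -0.2433,  0.1808]), 52)
top scr (((607.0202026367188, -188.35025024414062), 13.937323570251465), array([ 0.6066, -0.1887,  0.1755]), 47)
top ball (((587.6551513671875, -296.2806396484375), 15.748235702514648), array([ 0.5874, -0.2943,  0.1703]), 118)
top post (((444.58465576171875, -269.380859375), 6.611115455627441), array([ 0.4447, -0.2689,  0.1775]), 21)
top bottle (((586.2262573242188, 4.288714408874512), 14.57516860961914), array([0.5857, 0.0039, 0.1901]), 99)
top reset (((653.913818359375, 144.74618530273438), 8.226638793945312), array([0.6536, 0.1443, 0.0571]), 26) test (((580.0098876953125, 160.29261779785156), 8.538286209106445), array([0.5803, 0.1605, 0.0581]), 24)
side stylus (((596.701171875, -244.0846405029297), 11.209927558898926), array([ 0.5955, -0.2441,  0.1815]), 89)
side scr (((608.5068969726562, -189.3325958251953), 14.779268264770508), array([ 0.6055, -0.1899,  0.176 ]), 75)
side ball (((586.5849609375, -297.65850830078125), 15.768515586853027), array([ 0.5842, -0.2998,  0
[... 275 characters left out ...]
49.56468200683594), 7.3169121742248535), array([0.6558, 0.1493, 0.0594]), 15) test (((581.00927734375, 165.80694580078125), 7.341164588928223), array([0.5816, 0.1656, 0.0592]), 14)
[[-0.1049 -0.101 ]
 [-0.0983 -0.0999]
 [-0.0745 -0.0977]
 [ 0.0445  0.0972]
 [ 0.0456  0.0991]
 [ 0.0462  0.1017]]
reset [0.65194963 0.14333077 0.07      ] [[203.22086605 170.1249919 ]] [[237.45145922 163.11392789]] test [0.57885348 0.16012223 0.07      ] [[197.49029989 195.22976189]]
t 0.1 pos [ 0.2257 -0.5824  0.2449] F [-0.66  0.27  0.14] w 0.999 gf 0.0 j [ 1.1   0.44  0.02  1.57 -0.01  1.13 -0.08]
turn units [-1.000e-02 -1.000e-02 -1.029e+01] | shift units now [18.72 -7.31 -2.2 ] after turn [15.91 12.27 -2.21]
```

View pics/crop2.png

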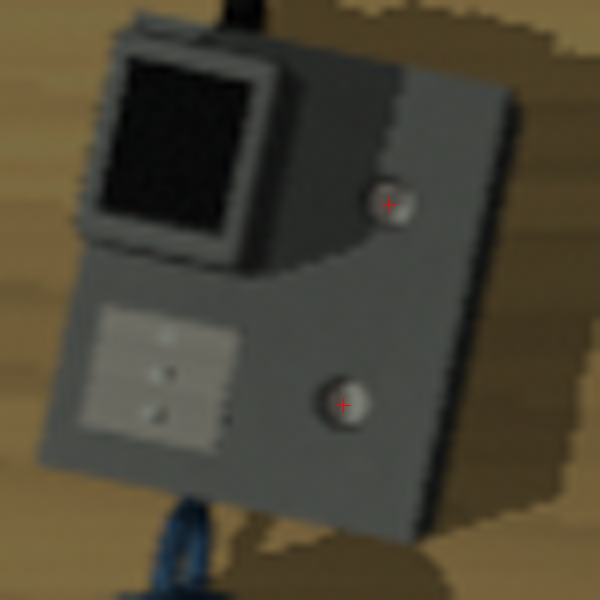

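The controller crop shows the reset hole at about (204,170.5) in the full picture and the test hole at (198,195). My model marks fall within 0.5 px of both. The reset mouth is at (0.653, 0.144). Before travelling I'll check the heights along the path.

Run:
```python
from h import *
P=cloud(load("top0"))
a=np.array([.226,-.583]); b=np.array([.596,-.243])
for f in np.linspace(0.2,1,9):
    c=a+f*(b-a); m=np.hypot(P[...,0]-c[0],P[...,1]-c[1])<.13
    print(f.round(2),c.round(3),P[m][:,2].max().round(3))
```

```text
0.2 [ 0.3   -0.515] 0.387
0.3 [ 0.337 -0.481] 0.387
0.4 [ 0.374 -0.447] 0.101
0.5 [ 0.411 -0.413] 0.101
0.6 [ 0.448 -0.379] 0.18
0.7 [ 0.485 -0.345] 0.18
0.8 [ 0.522 -0.311] 0.184
0.9 [ 0.559 -0.277] 0.184
1.0 [ 0.596 -0.243] 0.184
```

carry_out(
  commands=[
    [0.6,0.9,-0.35,-0.5,0,0,0],
    [0.6,0.9,-0.35,-0.5,0,0,0],
    [0.6,0.9,-0.35,-0.5,0,0,0],
    [0.6,0.9,-0.35,-0.5,0,0,0],
    [0.6,0.9,-0.35,-0.2,0,0,0],
    [0.6,0.9,-0.35,0,0,0,0],
    [0.6,0.9,-0.35,0,0,0,0],
    [0.6,0.9,-0.35,0,0,0,0],
  ],
  squeeze=30,
)

```text
clock: 0.9
position: [0.3689, -0.4516, 0.3002]
ee_rot: [-3.088, -0.577, 0.001]
force: [0.7, 0.3, -0.1]
width: 0.597
gripper_force: 0.0
```

carry_out(
  commands=[
    [0.6,0.9,-0.35,0,0,0,0],
    [0.6,0.9,-0.35,0,0,0,0],
    [0.6,0.9,-0.35,0,0,0,0],
    [0.6,0.9,-0.35,0,0,0,0],
    [0.6,0.9,-0.35,0,0,0,0],
    [0.6,0.9,-0.35,0,0,0,0],
    [0.6,0.9,-0.35,0,0,0,0],
    [0.6,0.9,-0.35,0,0,0,0],
  ],
)

```text
clock: 1.7
position: [0.5114, -0.3213, 0.3001]
ee_rot: [-3.088, -0.577, 0.001]
force: [-0.1, -0.3, 0.1]
width: 0.598
gripper_force: 0.0
```

carry_out(
  commands=[
    [0.6,0.9,-0.35,0,0,0,0],
    [0.6,0.9,-0.35,0,0,0,0],
    [0.6,0.9,-0.35,0,0,0,0],
    [0.6,0,0,0,0,0,-1],
    [0.6,0,0,0,0,0,-1],
    [0.6,0,0,0,0,0,-1],
    [0.6,0,0,0,0,0,-1],
    [0.6,0,0,0,0,0,-1],
  ],
)

```text
clock: 2.5
position: [0.5642, -0.2732, 0.3]
ee_rot: [-2.846, -1.329, 0.001]
force: [-0.3, 0.5, -0.2]
width: 0.604
gripper_force: 0.0
```

carry_out(
  commands=[
    [0.6,0,0,0,0,0,-1],
    [0.6,0,0,0,0,0,-1],
    [0.6,0,0,0,0,0,-1],
    [0.6,0,0,0,0,0,-1],
    [0.6,0,0,0,0,0,-1],
    [0.6,0,0,0,0,0,-0.2],
    [0.6,0,0,0,0,0,0],
  ],
)

```text
clock: 3.2
position: [0.5642, -0.2733, 0.3002]
ee_rot: [-2.415, -2.009, 0.0]
force: [0.8, 0.0, 0.3]
width: 0.599
gripper_force: 0.0
```

Run:
```python
from h import *
from cell import arm
s=arm.observe(); plan(s,(.5965,-.2435,.158),-.18)
d=arm.get_image("wrist"); s2=arm.observe(); np.savez("w1.npz",**d,pos=s["position"],rot=s["ee_rot"]); cv2.imwrite("pics/w1.png",d["pixels"][:,:,::-1])
z=d["range_z"]; v,u=np.indices(z.shape); K=d["mtx"]
c=np.stack([(u-K[0,2])/K[0,0]*z,(v-K[1,2])/K[1,1]*z,z],-1)
M=d["tool_from_camera"]; print(M.round(3)); q=c@M[:3,:3].T+M[:3,3]
W=Ro.from_rotvec(s["ee_rot"]).apply(q.reshape(-1,3)).reshape(q.shape)+s["position"]
W[z==0]=-1; np.save("w1W.npy",W)
for nm,lo,hi,c0 in(("sty",.177,.19,(.596,-.243)),("scr",.171,.19,(.606,-.188)),("ball",.155,.19,(.587,-.296))):
    m=(W[...,2]>lo)&(W[...,2]<hi)&(np.hypot(W[...,0]-c0[0],W[...,1]-c0[1])<.025)
    if m.sum(): print(nm,m.sum(),cv2.minEnclosingCircle((W[m][:,:2]*1000).astype(np.float32)),W[m].mean(0).round(4),np.argwhere(m).mean(0))
```

```text
t 3.2 pos [ 0.5642 -0.2733  0.3002] F [0.79 0.01 0.3 ] w 0.599 gf 0.0 j [ 0.59  0.43 -0.33  1.46  0.14  1.27  0.06]
turn units [-0.01 -0.   -0.03] | shift units now [1.41 1.06 5.69] after turn [1.4  1.06 5.69]
[[-0.001 -0.965 -0.264  0.072]
 [ 1.    -0.001 -0.001  0.001]
 [ 0.001 -0.264  0.965 -0.138]
 [ 0.     0.     0.     1.   ]]
sty 465 ((596.9610595703125, -242.90318298339844), 10.77845287322998) [ 0.5969 -0.2426  0.1801] [152.61075269 285.97634409]
scr 516 ((606.8654174804688, -188.44625854492188), 15.013228416442871) [ 0.607  -0.1883  0.1746] [ 86.10077519 287.0503876 ]
ball 813 ((588.4370727539062, -296.39886474609375), 15.919326782226562) [ 0.5881 -0.2935  0.1697] [205.17343173 284.21402214]
```

View pics/w1.png

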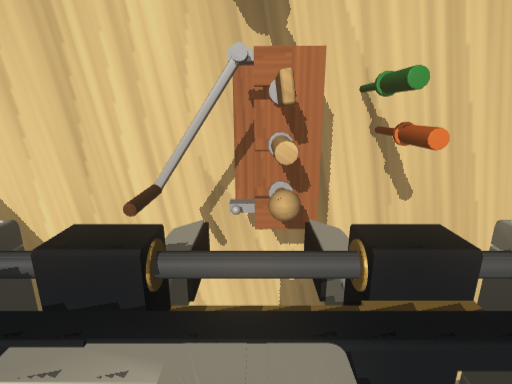

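The wrist view shows the stylus at (286,152) between the scraper (287,86) and the baller (284,205). All three cameras put it at (0.597, -0.243). Next: align above it, descend and grip.

carry_out(
  commands=[
    [0.6,0.71,0.54,0,0,0,0.07],
    [0.6,0.71,0.54,0,0,0,0],
    [0.6,0,0,0.9,0,0,0],
    [0.6,0,0,0.9,0,0,0],
    [0.6,0,0,0.9,0,0,0],
    [0.6,0,0,0.9,0,0,0],
    [0.6,0,0,0.9,0,0,0],
    [0.6,0,0,0.9,0,0,0],
  ],
)

```text
clock: 4.05
position: [0.5974, -0.2433, 0.1646]
ee_rot: [2.422, 2.0, -0.0]
force: [0.7, 0.1, -0.0]
width: 0.604
gripper_force: 0.0
```

carry_out(
  commands=[
    [0.6,0,0,0.25,0,0,0],
    [0.6,0,0,0,0,0,0],
    [0,0,0,0,0,0,0],
    [0,0,0,0,0,0,0],
    [0,0,0,0,0,0,0],
    [0,0,0,0,0,0,0],
    [0,0,0,0,0,0,0],
    [0,0,0,0,0,0,0],
  ],
  squeeze=30,
)

```text
clock: 4.85
position: [0.5976, -0.2434, 0.1596]
ee_rot: [2.42, 2.003, 0.0]
force: [-1.8, 0.4, 2.0]
width: 0.23
gripper_force: 30.0
```

carry_out(
  commands=[
    [0,0,0,-0.4,0,0,0],
    [0,0,0,-0.8,0,0,0],
    [0,0,0,-1,0,0,0],
    [0,0,0,-1,0,0,0],
    [0,0,0,-1,0,0,0],
    [0,0,0,-1,0,0,0],
    [0,0,0,-1,0,0,0],
    [0,0,0,-1,0,0,0],
  ],
)

```text
clock: 5.65
position: [0.5972, -0.2432, 0.341]
ee_rot: [2.42, 2.003, 0.0]
force: [0.4, 0.7, -1.4]
width: 0.234
gripper_force: 30.0
```

carry_out(
  commands=[
    [0,0,0,-0.8,0,0,0],
    [0,0,0,0,0,0,0],
    [0,0,0,0,0,0,0],
  ],
)

```text
clock: 5.95
position: [0.5974, -0.2432, 0.3595]
ee_rot: [2.42, 2.003, 0.0]
force: [-0.4, -0.2, -1.4]
width: 0.236
gripper_force: 30.0
```

Run:
```python
from h import *
from cell import arm
s=arm.observe(); plan(s,(.653,.144,.35),-.17)
d=arm.get_image("side"); np.savez("side1.npz",**d)
p=s["position"]; tip=p-[0,0,.1296]; u=proj(d,[tip,p]); print(u)
# wait for shank pixels: points near stylus axis below collar
Q=cloud(d)
m=(np.hypot(Q[...,0]-p[0],Q[...,1]-p[1])<.03)&(Q[...,2]>.19)&(Q[...,2]<tip[2]+.10)
q=Q[m]; print(m.sum(),q[:,2].min(),"tip",tip)
for a in np.arange(-.01,.09,.01):
    k=q[abs(q[:,2]-tip[2]-a)<.005]
    if len(k): print(a.round(3),len(k),k.mean(0).round(4))
x,y=u[0].astype(int); c=d["pixels"][max(0,y-110):y+40,x-75:x+75,::-1]; cv2.imwrite("pics/s1.png",cv2.resize(c,None,fx=4,fy=4,interpolation=cv2.INTER_CUBIC))
```

```text
t 5.95 pos [ 0.5974 -0.2432  0.3595] F [-0.4  -0.18 -1.37] w 0.236 gf 30.0 j [ 0.52  0.43 -0.34  1.31  0.14  1.42  0.  ]
turn units [ 0.01  0.   -0.18] | shift units now [15.63 -0.71  0.38] after turn [15.64 -0.43  0.38]
[[313.27124032 243.51044395]
 [325.25953911 199.80643845]]
259 0.23139690101401134 tip [ 0.59744953 -0.24324504  0.2299267 ]
0.0 6 [ 0.5954 -0.2464  0.2332]
0.01 16 [ 0.5953 -0.2458  0.2402]
0.02 16 [ 0.5947 -0.2457  0.2499]
0.03 19 [ 0.5952 -0.2458  0.2599]
0.04 19 [ 0.5948 -0.2458  0.2703]
0.05 18 [ 0.5951 -0.246   0.2803]
0.06 21 [ 0.5952 -0.2458  0.2904]
0.07 4 [ 0.5943 -0.2468  0.2969]
0.08 25 [ 0.5894 -0.2503  0.3129]
```

View pics/s1.png

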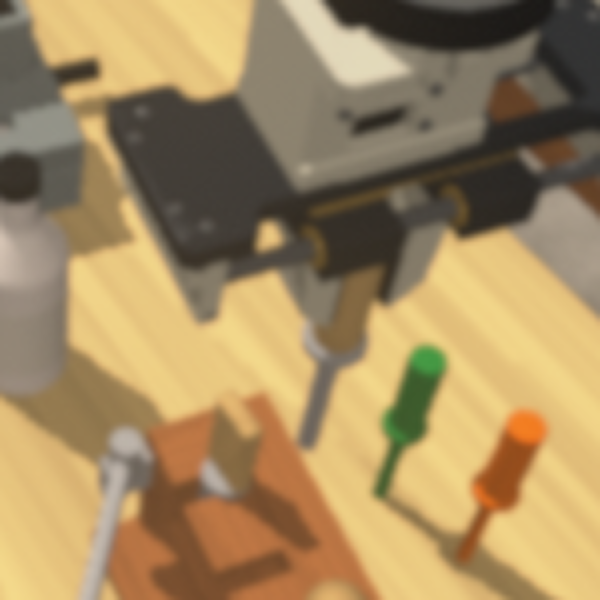

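The stylus hangs vertical in the grip, with its axis constant to within 1 mm along the shank and its tip at z=0.23. Next is the carry over the bottle.

carry_out(
  commands=[
    [0,0.4,0,0,0,0,0],
    [0,0.9,0,0,0,0,0],
    [0,1,0,0,0,0,0],
    [0,1,0,0,0,0,0],
    [0,1,0,0,0,0,0],
    [0,1,0,0,0,0,0],
    [0,1,0,0,0,0,0],
    [0,1,0,0,0,0,0],
  ],
)

```text
clock: 6.8
position: [0.6312, -0.062, 0.3582]
ee_rot: [-2.418, -2.003, 0.002]
force: [0.7, -0.0, -1.6]
width: 0.234
gripper_force: 30.0
```

carry_out(
  commands=[
    [0,1,-0.1,0,0,0,0],
    [0,1,-0.1,0,0,0,0],
    [0,1,-0.1,0,0,0,0],
    [0,1,-0.1,0,0,0,0],
    [0,1,-0.1,0,0,0,0],
    [0,1,-0.1,0,0,0,0],
    [0,1,-0.1,0,0,0,0],
    [0,0.9,0,0,0,0,0],
  ],
)

```text
clock: 7.6
position: [0.6504, 0.1356, 0.3583]
ee_rot: [-2.418, -2.004, 0.002]
force: [-0.9, -0.2, -0.8]
width: 0.238
gripper_force: 30.0
```

carry_out(
  commands=[
    [0,0.43,0,0.5,0,0,0],
    [0,0,0,1,0,0,0],
    [0,0,0,1,0,0,0],
    [0,0,0,1,0,0,0],
    [0,0,0,0.5,0,0,0],
    [0,0,0,0,0,0,0],
    [0,0,0,0,0,0,0],
  ],
)

```text
clock: 8.3
position: [0.6535, 0.1437, 0.2596]
ee_rot: [2.42, 2.003, 0.0]
force: [-1.0, -0.3, 0.4]
width: 0.232
gripper_force: 30.0
```

Run:
```python
from h import *
from cell import arm
s=arm.observe(); plan(s,(.653,.144,.2),-.17)
p=s["position"]
for n in("top","side"):
    d=arm.get_image(n); Q=cloud(d); np.savez(n+"2.npz",**d)
    m=(np.hypot(Q[...,0]-p[0],Q[...,1]-p[1])<.02)&(Q[...,2]>.13)&(Q[...,2]<p[2]-.06)
    q=Q[m]; print(n,len(q),q.mean(0) if len(q) else "",q[:,2].min() if len(q) else "")
R=[.653,.144,.07]; print(proj(d,R),proj(d,p-[0,0,.1296]))
x,y=proj(d,R)[0].astype(int); c=d["pixels"][y-80:y+30,x-55:x+55,::-1]; cv2.imwrite("pics/s2.png",cv2.resize(c,None,fx=5,fy=5,interpolation=cv2.INTER_CUBIC))
```

```text
t 8.3 pos [0.6535 0.1437 0.2596] F [-1.03 -0.31  0.36] w 0.232 gf 30.0 j [-0.04  0.54 -0.42  1.41  0.22  1.25 -0.66]
turn units [ 0.   -0.   -0.18] | shift units now [ 0.01 -0.02  2.39] after turn [ 0.01 -0.02  2.39]
top 0  
side 75 [0.65295162 0.14075974 0.16683231] 0.13383061875385693
[[237.65934    162.83075382]] [[237.42090707 147.15610887]]
```

View pics/s2.png

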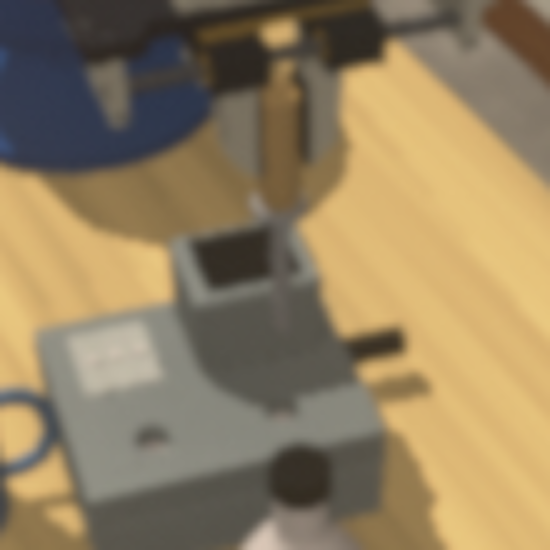

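The side crop shows the tip at (282,325) straight above the reset hole at (282,408). I'll lower to just above the cap.

carry_out(
  commands=[
    [0,0,0,0.5,0,0,0],
    [0,0,0,0.5,0,0,0],
    [0,0,0,0.5,0,0,0],
    [0,0,0,0.5,0,0,0],
    [0,0,0,0.3,0,0,0],
    [0,0,0,0.3,0,0,0],
    [0,0,0,0,0,0,0],
  ],
)

```text
clock: 9.1
position: [0.6528, 0.1436, 0.193]
ee_rot: [-2.42, -2.003, 0.003]
force: [-0.1, 0.8, -0.2]
width: 0.236
gripper_force: 30.0
```

carry_out(
  commands=[
    [0,0,0,0.15,0,0,0],
    [0,0,0,0.15,0,0,0],
    [0,0,0,0.1,0,0,0],
    [0,0,0,0.05,0,0,0],
    [0,0,0,0.03,0,0,0],
    [0,0,0,0,0,0,0],
  ],
)

```text
clock: 9.7
position: [0.6537, 0.1439, 0.1827]
ee_rot: [2.42, 2.003, 0.001]
force: [0.6, -0.3, 3.1]
width: 0.232
gripper_force: 30.0
```

carry_out(
  commands=[
    [0,0,0,0.06,0,0,0],
    [0,0,0,0.06,0,0,0],
    [0,0,0,0,0,0,0],
    [0,0,0,0,0,0,0],
  ],
  squeeze=40,
)

```text
clock: 10.1
position: [0.6542, 0.1444, 0.1822]
ee_rot: [2.419, 2.002, 0.005]
force: [-4.3, -1.0, 20.0]
width: 0.232
gripper_force: 40.0
```

The button is on its stop (20 N at the commanded depth). Holding.

carry_out(
  commands=[
    [0,0,0,0,0,0,0],
    [0,0,0,0,0,0,0],
    [0,0,0,0,0,0,0],
    [0,0,0,0,0,0,0],
    [0,0,0,0,0,0,0],
    [0,0,0,0,0,0,0],
    [0,0,0,0,0,0,0],
    [0,0,0,0,0,0,0],
  ],
)

```text
clock: 10.9
position: [0.6542, 0.1444, 0.1822]
ee_rot: [2.419, 2.002, 0.005]
force: [-3.4, -1.0, 20.2]
width: 0.228
gripper_force: 40.0
```

carry_out(
  commands=[
    [0,0,0,0,0,0,0],
    [0,0,0,0,0,0,0],
    [0,0,0,0,0,0,0],
    [0,0,0,0,0,0,0],
    [0,0,0,0,0,0,0],
    [0,0,0,0,0,0,0],
  ],
)

```text
clock: 11.5
position: [0.6542, 0.1444, 0.1821]
ee_rot: [2.419, 2.002, 0.005]
force: [-3.6, -1.0, 19.6]
width: 0.233
gripper_force: 40.0
```

carry_out(
  commands=[
    [0,0,0,-0.3,0,0,0],
    [0,0,0,-0.8,0,0,0],
    [0,0,0,-1,0,0,0],
    [0,0,0,-1,0,0,0],
    [0,0,0,-1,0,0,0],
    [0,0,0,-1,0,0,0],
    [0,0,0,-1,0,0,0],
    [0,0,0,-1,0,0,0],
  ],
)

```text
clock: 12.3
position: [0.6529, 0.1436, 0.3572]
ee_rot: [-2.42, -2.003, 0.002]
force: [-0.3, -0.3, -1.1]
width: 0.233
gripper_force: 40.0
```

Run:
```python
from h import *
from cell import arm
plan(arm.observe(),(.5975,-.2432,.36),-.17)
```

```text
t 12.3 pos [0.6529 0.1436 0.3572] F [-0.33 -0.26 -1.11] w 0.233 gf 40.0 j [-0.05  0.49 -0.42  1.24  0.19  1.45 -0.63]
turn units [-0.01  0.01 -0.18] | shift units now [-15.61   0.72  -0.1 ] after turn [-15.62   0.43  -0.11]
```

carry_out(
  commands=[
    [0,-0.4,0,0,0,0,0],
    [0,-0.9,0,0,0,0,0],
    [0,-1,0,0,0,0,0],
    [0,-1,0,0,0,0,0],
    [0,-1,0,0,0,0,0],
    [0,-1,0,0,0,0,0],
    [0,-1,0,0,0,0,0],
    [0,-1,0,0,0,0,0],
  ],
)

```text
clock: 13.1
position: [0.6182, -0.0371, 0.3554]
ee_rot: [-2.42, -2.002, 0.003]
force: [-0.7, -0.0, -1.0]
width: 0.232
gripper_force: 40.0
```

carry_out(
  commands=[
    [0,-1,0.1,0,0,0,0],
    [0,-1,0.1,0,0,0,0],
    [0,-1,0.1,0,0,0,0],
    [0,-1,0.1,0,0,0,0],
    [0,-1,0.1,0,0,0,0],
    [0,-1,0.1,0,0,0,0],
    [0,-1,0.1,0,0,0,0],
    [0,-0.8,0,0,0,0,0],
  ],
)

```text
clock: 13.9
position: [0.5988, -0.2326, 0.3552]
ee_rot: [-2.421, -2.0, 0.003]
force: [-0.1, -0.8, -0.7]
width: 0.231
gripper_force: 40.0
```

carry_out(
  commands=[
    [0,-0.5,0,0,0,0,0],
    [0,0,0,0.7,0,0,0],
    [0,0,0,0.7,0,0,0],
    [0,0,0,0.7,0,0,0],
    [0,0,0,0,0,0,0],
    [0,0,0,0,0,0,0],
  ],
)

```text
clock: 14.5
position: [0.5973, -0.2423, 0.3041]
ee_rot: [-2.419, -2.003, 0.001]
force: [0.1, -0.0, -0.3]
width: 0.234
gripper_force: 40.0
```

Run:
```python
from h import *
from cell import arm
s=arm.observe(); plan(s,(.5975,-.2433,.159),-.17); p=s["position"]; tip=p-[0,0,.1296]
d=arm.get_image("side"); np.savez("side3.npz",**d); Q=cloud(d)
q=Q[(np.hypot(Q[...,0]-p[0],Q[...,1]-p[1])<.02)&(Q[...,2]>tip[2]-.03)&(Q[...,2]<tip[2]+.10)]
for a in np.arange(-.02,.09,.01):
    k=q[abs(q[:,2]-tip[2]-a)<.005]
    if len(k): print(a.round(3),len(k),(k.mean(0)-[*p[:2],0]).round(4))
```

```text
t 14.5 pos [ 0.5973 -0.2423  0.3041] F [ 0.14 -0.01 -0.26] w 0.234 gf 40.0 j [ 0.52  0.46 -0.34  1.41  0.15  1.3  -0.01]
turn units [-0.01 -0.   -0.18] | shift units now [-0.04  0.02  5.8 ] after turn [-0.04  0.01  5.8 ]
0.0 3 [-0.004  -0.0017  0.1783]
0.01 12 [-0.003  -0.0024  0.1837]
0.02 19 [-0.0025 -0.0023  0.1947]
0.03 13 [-0.0026 -0.0027  0.2059]
0.04 14 [-0.003  -0.0023  0.2146]
0.05 15 [-0.0024 -0.0028  0.2241]
0.06 16 [-0.0026 -0.002   0.2336]
0.07 3 [-0.0031 -0.0037  0.2406]
0.08 17 [-0.0071 -0.0071  0.2573]
```

Stylus still vertical in the grip. Descending into the slot.

carry_out(
  commands=[
    [0,-0.04,0,0.7,0,0,0],
    [0,0,0,0.7,0,0,0],
    [0,0,0,0.5,0,0,0],
    [0,0,0,0.4,0,0,0],
    [0,0,0,0.3,0,0,0],
    [0,0,0,0.2,0,0,0],
    [0,0,0,0,0,0,0],
  ],
)

```text
clock: 15.25
position: [0.5973, -0.2435, 0.2339]
ee_rot: [-2.42, -2.003, 0.001]
force: [0.6, -0.9, 0.8]
width: 0.234
gripper_force: 40.0
```

carry_out(
  commands=[
    [0,0,0,0.5,0,0,0],
    [0,0,0,0.5,0,0,0],
    [0,0,0,0.5,0,0,0],
    [0,0,0,0.5,0,0,0],
    [0,0,0,0.4,0,0,0],
    [0,0,0,0.2,0,0,0],
    [0,0,0,0.1,0,0,0],
    [0,0,0,0,0,0,0],
  ],
)

```text
clock: 16.05
position: [0.5975, -0.2435, 0.1667]
ee_rot: [-2.42, -2.003, 0.0]
force: [0.9, -0.0, -0.4]
width: 0.237
gripper_force: 40.0
```

carry_out(
  commands=[
    [0,0,0,0.1,0,0,0],
    [0,0,0,0.1,0,0,0],
    [0,0,0,0.04,0,0,0],
    [0,0,0,0,0,0,0],
  ],
)

```text
clock: 16.45
position: [0.5974, -0.2436, 0.1607]
ee_rot: [-2.42, -2.003, 0.0]
force: [0.5, -0.5, -0.5]
width: 0.234
gripper_force: 40.0
```

carry_out(
  commands=[
    [0,0,0,0.04,0,0,0],
    [0,0,0,0.04,0,0,0],
    [0,0,0,0,0,0,0],
  ],
)

```text
clock: 16.75
position: [0.5976, -0.2436, 0.1596]
ee_rot: [2.42, 2.003, 0.0]
force: [-2.7, 0.8, 5.5]
width: 0.235
gripper_force: 40.0
```

Contact at the original height, so the collar is seated. Releasing and rising.

carry_out(
  commands=[
    [0.4,0,0,0,0,0,0],
    [0.6,0,0,0,0,0,0],
    [0.6,0,0,0,0,0,0],
    [0.6,0,0,0,0,0,0],
    [0.6,0,0,-0.3,0,0,0],
    [0.6,0,0,-0.6,0,0,0],
    [0.6,0,0,-0.8,0,0,0],
    [0.6,0,0,-1,0,0,0],
  ],
)

```text
clock: 17.55
position: [0.5972, -0.2435, 0.2277]
ee_rot: [-2.42, -2.003, 0.0]
force: [0.3, -1.1, -0.1]
width: 0.601
gripper_force: 0.0
```

carry_out(
  commands=[
    [0.3,0,0,-1,0,0,0],
    [0.2,0,0,-1,0,0,0],
    [0,0,0,-0.5,0,0,0],
    [0,0,0,0,0,0,0],
    [0,0,0,0,0,0,0],
  ],
)

```text
clock: 18.05
position: [0.5972, -0.2435, 0.2883]
ee_rot: [-2.42, -2.003, 0.001]
force: [0.1, 0.7, -0.2]
width: 0.216
gripper_force: 0.0
```

Run:
```python
from h import *
from cell import arm
s=arm.observe()
d=arm.get_image("side"); Q=cloud(d); np.savez("side4.npz",**d)
for nm,lo,hi,c0 in(("sty",.177,.19,(.596,-.243)),("scr",.171,.19,(.606,-.188)),("ball",.155,.19,(.587,-.296)),("post",.172,.19,(.4445,-.2695))):
    m=(Q[...,2]>lo)&(Q[...,2]<hi)&(np.hypot(Q[...,0]-c0[0],Q[...,1]-c0[1])<.025)
    if m.sum(): print(nm,m.sum(),cv2.minEnclosingCircle((Q[m][:,:2]*1000).astype(np.float32)),Q[m].mean(0).round(4))
yaw=-.172; x=np.array([np.cos(yaw),np.sin(yaw)]); y=np.array([-x[1],x[0]])
o=np.array([.597,-.2427]); h=o-.045*x+.094*y; P=np.array([.4445,-.2695]); r=P-h
q=np.arctan2(-r@x,-r@y); print("hinge",h,"len",np.linalg.norm(r),"q",q)
for a in (q,.6,.4,.2,.1,.05,.0,-.02): print(round(a,3),(h+.178*(-np.sin(a)*x-np.cos(a)*y)).round(4))
plan(s,(*(P-.05*x),.25),-.17)
```

```text
sty 89 ((596.8980712890625, -244.9099578857422), 10.856679916381836) [ 0.5969 -0.2448  0.1814]
scr 77 ((605.427490234375, -189.2424774169922), 14.692205429077148) [ 0.6052 -0.1906  0.1754]
ball 230 ((586.1766967773438, -297.6017150878906), 15.928503036499023) [ 0.5841 -0.2999  0.1701]
post 50 ((444.2955322265625, -270.35467529296875), 6.687053203582764) [ 0.4441 -0.2708  0.1777]
hinge [ 0.5687524  -0.14238513] len 0.1777550247689317 q 0.602011054536958
0.602 [ 0.4443 -0.2697]
0.6 [ 0.4446 -0.2699]
0.4 [ 0.4724 -0.2921]
0.2 [ 0.5041 -0.3082]
0.1 [ 0.5209 -0.3138]
0.05 [ 0.5296 -0.316 ]
0.0 [ 0.5383 -0.3178]
-0.02 [ 0.5418 -0.3183]
t 18.05 pos [ 0.5972 -0.2435  0.2883] F [ 0.06  0.66 -0.19] w 0.216 gf 0.0 j [ 0.52  0.47 -0.34  1.43  0.16  1.27 -0.01]
turn units [-0.    0.   -0.18] | shift units now [-2.19 -7.8   1.54] after turn [-2.05 -7.84  1.53]
```

The stylus is back in place, upright, with its top at 0.181. The neighbouring tools haven't moved. The keeper post is at (0.4445,-0.2695), which makes q=0.60, and its measured length of 178 mm matches. Now I'll move the closed fingers in front of the post.

carry_out(
  commands=[
    [0,-0.25,-0.9,0,0,0,0],
    [0,-0.25,-1,0,0,0,0],
    [0,-0.25,-1,0,0,0,0],
    [0,-0.25,-1,0,0,0,0],
    [0,-0.25,-1,0,0,0,0],
    [0,-0.25,-1,0,0,0,0],
    [0,-0.25,-1,0,0,0,0],
    [0,-0.25,-0.9,0,0,0,0],
  ],
)

```text
clock: 18.9
position: [0.3945, -0.256, 0.2875]
ee_rot: [-2.419, -2.001, 0.001]
force: [-0.7, 0.3, 0.2]
width: 0.005
gripper_force: 0.0
```

carry_out(
  commands=[
    [0,-0.15,0,0.5,0,0,-0.18],
    [0,0,0,0.9,0,0,0],
    [0,0,0,0.9,0,0,0],
    [0,0,0,0.9,0,0,0],
    [0,0,0,0.9,0,0,0],
    [0,0,0,0.9,0,0,0],
    [0,0,0,0,0,0,0],
    [0,0,0,0,0,0,0],
  ],
)

```text
clock: 19.7
position: [0.3957, -0.2595, 0.1632]
ee_rot: [-2.4, -2.024, 0.0]
force: [0.1, -0.8, 0.5]
width: 0.005
gripper_force: 0.0
```

Run:
```python
from h import *
from cell import arm
s=arm.observe()
yaw=-.172; x=np.array([np.cos(yaw),np.sin(yaw)]); y=np.array([-x[1],x[0]]); h=np.array([.5687,-.1424])
R=Ro.from_rotvec(s["ee_rot"])
prev=s["position"]
plan(s,(.4445-.026*x[0],-.2695-.026*x[1],.163),-.172)
for a in (.6,.55,.5,.45,.4,.35,.3,.25,.2,.15,.1,.05,0):
    p=np.r_[h+.178*(-np.sin(a)*x-np.cos(a)*y)-.026*x,s["position"][2]]
    print(a,p.round(4),(R.inv().apply(p-prev)/.025).round(2)); prev=p
d=arm.get_image("side"); print(proj(d,s["position"])); cv2.imwrite("pics/s5.png",cv2.resize(d["pixels"][170:370,150:400,::-1],None,fx=3,fy=3))
```

```text
t 19.7 pos [ 0.3957 -0.2595  0.1632] F [ 0.08 -0.8   0.48] w 0.005 gf 0.0 j [ 0.73  0.31 -0.33  2.01  0.13  0.84  0.16]
turn units [-0.02 -0.01  0.03] | shift units now [-0.06  0.95  0.01] after turn [-0.06  0.95  0.01]
0.6 [ 0.4189 -0.2655  0.1632] [-0.08  0.96 -0.  ]
0.55 [ 0.4254 -0.2715  0.1632] [-0.19  0.3  -0.  ]
0.5 [ 0.4323 -0.2772  0.1632] [-0.18  0.31 -0.  ]
0.45 [ 0.4394 -0.2826  0.1632] [-0.16  0.32 -0.  ]
0.4 [ 0.4467 -0.2876  0.1632] [-0.15  0.32 -0.  ]
0.35 [ 0.4543 -0.2922  0.1632] [-0.13  0.33 -0.  ]
0.3 [ 0.4622 -0.2965  0.1632] [-0.11  0.34 -0.  ]
0.25 [ 0.4702 -0.3003  0.1632] [-0.1   0.34 -0.  ]
0.2 [ 0.4784 -0.3038  0.1632] [-0.08  0.35 -0.  ]
0.15 [ 0.4868 -0.3068  0.1632] [-0.06  0.35 -0.  ]
0.1 [ 0.4953 -0.3094  0.1632] [-0.05  0.35 -0.  ]
0.05 [ 0.5039 -0.3116  0.1632] [-0.03  0.35 -0.  ]
0 [ 0.5126 -0.3133  0.1632] [-0.01  0.36 -0.  ]
[[222.36530075 319.75711668]]
```

View pics/s5.png

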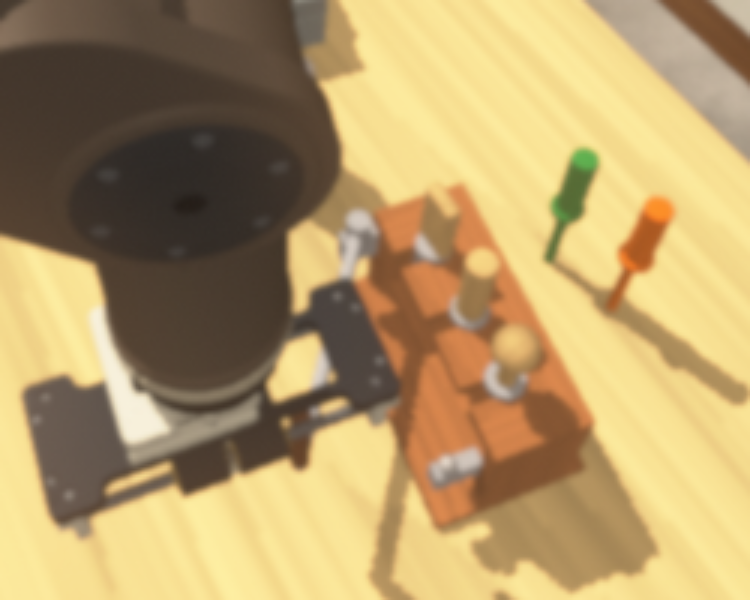

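The fingers stand in front of the post (about (300,440) in the crop), and the rack tools are undisturbed. I'll push along the arc.

carry_out(
  commands=[
    [0,-0.04,0.5,0,0,0,0],
    [0,-0.04,0.45,0,0,0,0],
    [0,-0.19,0.3,0,0,0,0],
    [0,-0.18,0.31,0,0,0,0],
    [0,-0.16,0.32,0,0,0,0],
    [0,-0.15,0.32,0,0,0,0],
    [0,0,0,0,0,0,0],
  ],
)

```text
clock: 20.45
position: [0.4478, -0.2888, 0.1637]
ee_rot: [2.402, 2.024, 0.001]
force: [0.1, 0.5, -1.1]
width: 0.007
gripper_force: 0.0
```

Run:
```python
from h import *
from cell import arm
s=arm.observe(); print(s["position"],s["force"])
for n in("side","top"):
    d=arm.get_image(n); Q=cloud(d)
    m=(Q[...,2]>.085)&(Q[...,2]<.107)&(abs(Q[...,0]-.49)<.075)&(abs(Q[...,1]+.23)<.1); q=Q[m][:,:2]
    # bar direction about hinge
    r=q-[.5687,-.1424]; yaw=-.172; x=np.array([np.cos(yaw),np.sin(yaw)]); y=np.array([-x[1],x[0]])
    k=(r@x<-.01)&(np.linalg.norm(r,axis=1)<.19); a=np.arctan2(-r[k]@x,-r[k]@y); print(n,k.sum(),np.percentile(a,[5,25,50,75,95]).round(3))
    cv2.imwrite("pics/%s6.png"%n,cv2.resize(d["pixels"][170:370,150:400,::-1] if n=="side" else d["pixels"][150:350,270:420,::-1],None,fx=3,fy=3))
```

```text
[ 0.44780744 -0.28875049  0.16371202] [ 0.09866935  0.48951261 -1.13647312]
side 21 [0.058 0.062 0.073 0.392 0.423]
top 143 [0.309 0.36  0.39  0.416 0.46 ]
```

The bar is now at about 0.39 rad and following the fingers. Continuing.

carry_out(
  commands=[
    [0,-0.13,0.33,0,0,0,0],
    [0,-0.11,0.34,0,0,0,0],
    [0,-0.1,0.34,0,0,0,0],
    [0,-0.08,0.35,0,0,0,0],
    [0,-0.06,0.35,0,0,0,0],
    [0,-0.05,0.35,0,0,0,0],
    [0,0,0,0,0,0,0],
  ],
)

```text
clock: 21.25
position: [0.4968, -0.3098, 0.1637]
ee_rot: [2.401, 2.025, 0.001]
force: [-0.0, -0.9, -0.4]
width: 0.005
gripper_force: 0.0
```

carry_out(
  commands=[
    [0,-0.03,0.18,0,0,0,0],
    [0,-0.02,0.18,0,0,0,0],
    [0,-0.01,0.18,0,0,0,0],
    [0,0,0.12,0,0,0,0],
    [0,0,0,0,0,0,0],
  ],
)

```text
clock: 21.75
position: [0.5121, -0.3142, 0.1639]
ee_rot: [2.401, 2.024, 0.001]
force: [-0.3, 1.0, -0.0]
width: 0.002
gripper_force: 0.0
```

carry_out(
  commands=[
    [0,0,0.08,0,0,0,0],
    [0,0,0.08,0,0,0,0],
    [0,0,0,0,0,0,0],
  ],
)

```text
clock: 22.05
position: [0.5137, -0.3147, 0.1636]
ee_rot: [-2.401, -2.023, 0.003]
force: [-7.2, 1.6, 3.8]
width: 0.004
gripper_force: 3.7
```

Run:
```python
from h import *
from cell import arm
s=arm.observe(); print(s["position"],s["force"])
d=arm.get_image("top"); Q=cloud(d); yaw=-.172; x=np.array([np.cos(yaw),np.sin(yaw)]); y=np.array([-x[1],x[0]])
r=Q[...,:2]-[.5687,-.1424]; m=(Q[...,2]>.09)&(Q[...,2]<.109)&(r@x>-.06)&(r@x<.012)&(r@y<-.02)&(r@y>-.17)
for lo in np.arange(-.17,-.02,.03):
    k=m&(r@y>=lo)&(r@y<lo+.03); print(lo.round(2),k.sum(),np.percentile((r@x)[k],[5,50,95]).round(4) if k.sum() else "")
```

```text
[ 0.51373011 -0.31465497  0.16363601] [-7.2308016   1.58871385  3.81715765]
-0.17 39 [-0.0043  0.0004  0.0048]
-0.14 38 [-0.0042 -0.0001  0.0051]
-0.11 41 [-0.0038  0.0008  0.0054]
-0.08 39 [-0.0033  0.0008  0.0057]
-0.05 35 [-0.0034  0.0013  0.006 ]
-0.02 0
```

The bar lies along the rack front (about 0.01 rad) and is on its stop at 7 N, past the catch. I'll back away, rise and check.

carry_out(
  commands=[
    [0,0,-0.5,0,0,0,0],
    [0,0,-1,0,0,0,0],
    [0,0,-1,-0.5,0,0,0],
    [0,0,0,-1,0,0,0],
    [0,0,0,-1,0,0,0],
    [0,0,-0.5,-1,0,0,0],
    [0,0,-1,-1,0,0,0],
    [0,0,-1,-1,0,0,0],
  ],
)

```text
clock: 22.9
position: [0.3911, -0.2932, 0.3021]
ee_rot: [2.401, 2.025, 0.0]
force: [-0.3, -1.1, 0.4]
width: 0.004
gripper_force: 0.0
```

carry_out(
  commands=[
    [0,0,-1,0,0,0,0],
    [0,0,0,0,0,0,0],
    [0,0,0,0,0,0,0],
  ],
)

```text
clock: 23.2
position: [0.3671, -0.2894, 0.3015]
ee_rot: [2.402, 2.023, -0.0]
force: [0.2, 0.5, -0.2]
width: 0.005
gripper_force: 0.0
```

Run:
```python
from h import *
from cell import arm
s=arm.observe(); print(s["clock"],s["force"])
t=arm.get_image("top"); d=arm.get_image("side"); yaw=-.172; x=np.array([np.cos(yaw),np.sin(yaw)]); y=np.array([-x[1],x[0]])
for Q in(cloud(t),cloud(d)):
  for nm,lo,hi,c0 in(("sty",.177,.19,(.596,-.243)),("post",.17,.19,(.5383,-.3178)),("bottle",.18,.2,(.586,.004)),("reset",.05,.063,(.653,.144))):
    m=(Q[...,2]>lo)&(Q[...,2]<hi)&(np.hypot(Q[...,0]-c0[0],Q[...,1]-c0[1])<(.012 if nm=="reset" else .025))
    if m.sum():
        c,_=cv2.minEnclosingCircle((Q[m][:,:2]*1000).astype(np.float32)); print(nm,m.sum(),np.round(c,1),Q[m].mean(0).round(4))
        if nm=="post": r=np.array(c)/1000-[.5687,-.1424]; print(" q",np.arctan2(-r@x,-r@y))
a=cv2.resize(d["pixels"][120:360,150:400,::-1],(625,600)); cv2.imwrite("pics/s7.png",a)
```

```text
23.2 [ 0.15144024  0.52214712 -0.15660421]
sty 54 [ 597.7 -243.8] [ 0.5976 -0.2435  0.1805]
post 26 [ 538.1 -317.9] [ 0.5383 -0.3172  0.1766]
 q 0.0007427878299253169
bottle 99 [586.3   4.3] [0.5857 0.004  0.19  ]
reset 26 [653.1 144.4] [0.6535 0.1442 0.0579]
sty 90 [ 597.5 -244.5] [ 0.5967 -0.2448  0.1813]
post 55 [ 537.4 -318.6] [ 0.5373 -0.3194  0.1777]
 q 0.003696474286249687
bottle 85 [586.    2.8] [ 0.5868 -0.0024  0.1885]
```

View pics/s7.png

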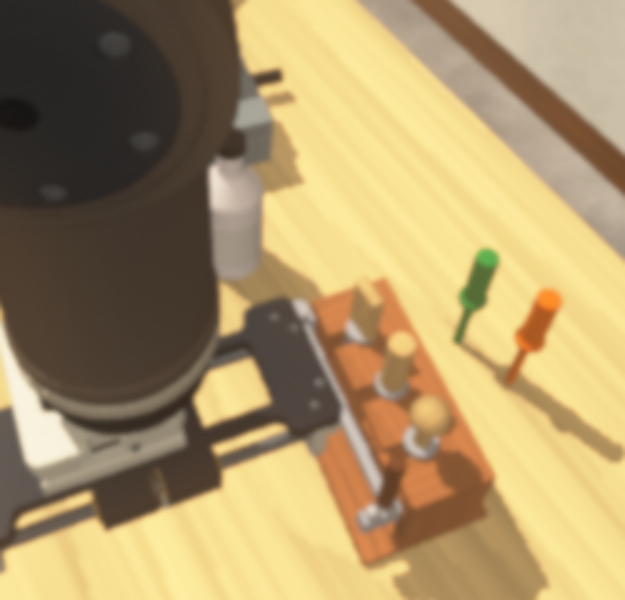

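The view shows the bar shut with the post at its catch, around (390,490), and the measured angle is about 0.00 rad. The stylus stands upright in line at (398,365). The reset cap is back up at 0.058 and the robot is clear. Handing in.

```bash
python3 -c "
from cell import arm
print(arm.sign_off())"
```

```text
the job is handed in; nothing more can be done
None
```

I pressed the reset button onto its stop with the stylus for over a second, hung the stylus back upright in its slot, swung the keeper bar shut past its catch, and handed the job in at about 23 s; sign-off returned no verdict.

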